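# Pop the locked bead tray with the release pin

### The arm

A 6-joint arm with a two-finger parallel gripper is mounted at the origin on the work surface. World frame = base frame: x ahead of the robot, y to its left, z up, the work surface at z = 0. Lengths are in m, angles in rad, forces in N, time in s.
With the tool pointing down it reaches from about 0.325 to 0.9 m from the base axis. Payload 3.5 kg.
Tool frame: the origin (TCP) lies at the very end of the fingers, on their centre line; the grasp point (between the pads) lies 19 mm behind it; z points along the fingers, y is the line along which they close (so a half turn about z gives the same grasp; the last joint's range is limited). The gripper opens to 85 mm and grips with 20 to 120 N. Pads are 22 mm wide; open, the fingers measure 114 mm over their backs; the gripper's body (76 mm by 85 mm) begins 54 mm behind the grasp point. The pads swing forward as they close: fully open they stand 13 mm farther back than shut.
Start: joints at [-1.258, 0.276, -0.026, 1.268, 0, 1.467], TCP at [0.252, -0.572, 0.231] pointing down, gripper open.
Joint ranges: [-3.12, 3.12], [-0.85, 1.88], [-1.08, 1.24], [-1.95, 2.15], [-1.57, 1.53], [-3.14, 3.14]. Speed limits (rad/s): [2.57, 2.57, 3.14, 3.14, 3.14, 3.14].

### API

Orientations are given as a rotation vector (axis times angle).
In Python, from workcell import ctrl gives the robot as it stands. Calls block until the motion is done:
- ctrl.move_ptp(position, orientation): joint-space move of the TCP to a pose.
- ctrl.move_straight(position, attitude=None, feed=0.15, force_limit=None): straight line of the TCP; attitude=None keeps the orientation; feed is the mean speed in m/s. With force_limit (N) it stops when the force on the tool has changed by that much, and returns True; else False.
- ctrl.move_j(angles): joint-space move.
- ctrl.command_gripper(opening): finger opening in m; the grip force is fixed at half the most; returns when the fingers have stopped.
- ctrl.pause(seconds).
- ctrl.inverse_kinematics(position, orientation): joint angles nearest the present ones, or None.
- ctrl.sense(): the state.
- ctrl.capture(name): name is "scene" or "top" or "wrist"; returns (picture, depth): 480x640x3 uint8, red, green, blue; 480x640 float32, m along the optical axis (not along the pixel's ray), 0 where there is no reading.
- ctrl.camera_params(name): a dict with "intrinsics" (3x3 intrinsics, pixels), "dist" ([k1, k2, p1, p2, k3] as OpenCV has them; the pictures are not rectified), "extrinsics" (4x4, takes a point from camera to world coordinates). Camera axes: x right, y down, z forward; pixel columns grow to the right and rows downward; lengths in m; the calibration is good to about 2 mm. A picture is of the moment at which its call begins: read the wrist's pose just before it. camera_params takes no time and is no camera call; for the wrist camera it gives the pose at the moment of the call.
A pose or a line that the arm cannot do raises ctrl.Unreachable and nothing moves.
- ctrl.sign_off(): hands the job in; it is judged then, once.
The state is a dict: "clock": time; "joint_pos": joint angles; "qvel": joint speeds; "joint_torque": joint torques, N m; "position": TCP position; "tcp_rot": TCP orientation; "force": force on the tool from outside, world axes, zero at the start; "torque": the same for the moment, N m; "finger_gap": finger opening in m; "grip_force": force on a finger pad.
Only numpy, scipy, OpenCV 4.12 (cv2) and the standard library are available. Lean on these libraries where they do the work, as an engineer would, in place of code of your own. Each camera call takes 0.05 s, during which the arm holds its last target. There are 200 camera calls.

### The job

The white bead tray inside the wooden lock case is held by a hidden spring latch. Take the red-handled release pin from its stand, push it gently through the brass-eyed hole in the case's top, feeling for the latch and pressing only as far as it takes for the tray to spring out, never hard. Then put the pin back upright in its stand, fully home, let it go and leave the tray sprung out and everything else where it was.

Things in the scene. Friction and masses are not known exactly. Their poses are not given: they have to be found in the camera images.
- case: Fixed wooden lock case, 180 (its x) x 200 (its y) x 75 mm high; on the +x part of its top a shallow sorting field with heaps of green beads (rim 10 mm high). Origin: centre of its underside. It opens on its +x side, away from the robot. Its top and the latch inside are delicate: the pin may press on them with at most 20 N.
- case_hole (a point): Centre of the mouth of the access hole in the case's flat top near its -x edge (55 mm to -x of the case's centre, 75 mm above the table), in a flush brass eye 24 mm across. Round vertical hole 9 mm wide, 1.5 mm chamfer, 12 mm deep, open below. Under it, unseen, is the level latch plate, 20 x 24 mm, centred; its depth differs from case to case: 17 to 35 mm below the mouth. z up.
- tray (a joint): Travel of the tray out of the case, m: 0 locked, about 0.05 sprung out. The latch plate yields downward against a spring (about 4 N at first, 7 N at the end); some 6 mm of press frees the tray, at 9 mm the plate meets a hard stop. Let go, it springs back. The freed tray is driven out to about 0.05 by its own weak spring (4 N falling to 0) within a second and stays out.
- tray_front (a point): Middle of the top edge of the tray's wooden front (182 mm wide, 54 mm high, 8 mm thick), on its outer face, 62 mm above the table. The tray slides along the case's +x. White plastic inside, holding green beads that are fixed.
- pin_grip (a point): Centre of the release pin's red square handle: 20 x 20 mm, 56 mm tall (28 mm above and below this point), sides along this point's x and y, z up when upright. Loose, about 70 g. Below the handle a steel rod, 6 mm thick, 62 mm long. At the start the pin stands upright in its stand.
- pin_tip (a point): The rounded lower end of the pin's rod, 90 mm below the handle's centre on the pin's axis.
- stand_hole (a point): Centre of the mouth of the hole in the pin's stand, a fixed dark wooden block 64 x 64 x 70 mm high; the mouth is in its top. Round vertical hole 12 mm wide, 2 mm chamfer, right through. With the pin home the handle's underside rests on the block's top: the handle's centre is 28 mm above this point.
- bowl_mid (a point): Middle of a loose white bowl, 84 mm wide, 45 mm high. To be left alone.
- bead_tray_mid (a point): Middle of a loose white bead tray, 130 x 170 x 22 mm, with a heap of green beads. To be left alone.
- jar_mid (a point): Middle of a loose green glass jar, 60 mm wide, 85 mm high. To be left alone.
Things that resemble listed ones, but are neither listed nor needed, are in the scene too. There is more than one size of the part that bears pin_grip; the job needs the smaller. Of the things that look like the part that bears stand_hole, the larger one is meant.

How it is judged:
By the outcome, as a careful person would: the job done as asked, in the order asked, and still so for the second after the job is handed in, with the robot touching nothing.
It also fails if it takes over 56 s, if anything falls off the work surface, if the arm or the gripper's body presses on something with over 40 N, if the wrist force passes 120 N, or if a joint passes its speed limit or range.

## Working session

There is one attempt and no reset: what is moved stays moved. The work goes in short steps, each a Python script; the robot and the scene stay as the last script left them, time stands still between calls to the robot, and variables do not carry over. Pictures are saved under pics/ and viewed, at most 10 in all, crops included, and the job is handed in when it is done.

```bash
ls; mkdir -p pics
python3 - <<'E'
from workcell import ctrl
import cv2,numpy as np
s=ctrl.sense(); print(s["clock"],s["position"],s["tcp_rot"],s["force"])
for n in ("scene","top"):
    p,d=ctrl.capture(n); np.savez(f"{n}0.npz",p=p,d=d,**{k:np.array(v) for k,v in ctrl.camera_params(n).items()})
    cv2.imwrite(f"pics/{n}0.png",p[:,:,::-1])
    print(n,np.array(ctrl.camera_params(n)["extrinsics"]).round(3))
E
```

```text
pics
0.0 [ 0.25219177 -0.5709947   0.23015736] [-3.07174710e+00 -6.47972297e-01  3.51947298e-04] [-0.06019291 -0.64211085 -0.91327167]
scene [[ 0.152  0.858 -0.49   0.999]
 [ 0.988 -0.126  0.085 -0.067]
 [ 0.011 -0.498 -0.867  0.909]
 [ 0.     0.     0.     1.   ]]
top [[ 0.014 -0.991  0.135  0.361]
 [-1.    -0.015 -0.007  0.007]
 [ 0.009 -0.135 -0.991  1.462]
 [ 0.     0.     0.     1.   ]]
```

View pics/scene0.png

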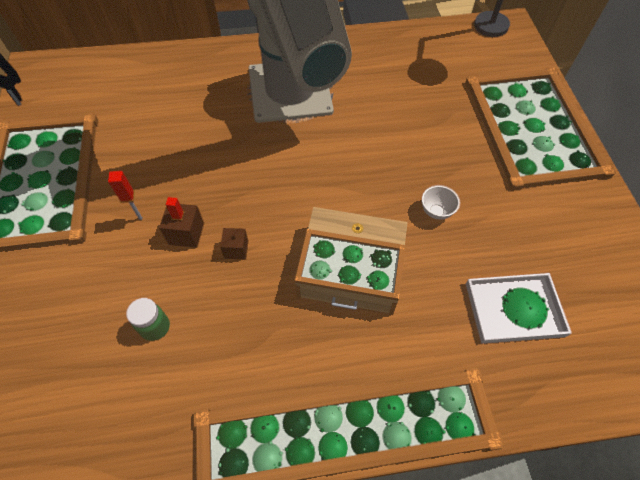

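View pics/top0.png

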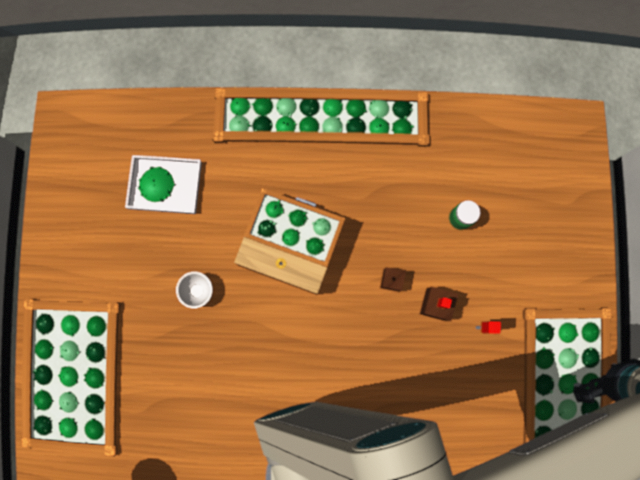

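The scene view shows a red pin in the larger dark block (174,209 / block 182,225), a second red pin at (121,186) and a smaller dark block at (234,243). The case's brass eye is at (357,228). In the top view these are at (446,303), (491,327), (395,279) and (281,263). Next I'll measure them.

```bash
cat > h.py <<'E'
import numpy as np, cv2
def world(p,d,c):
    K=np.array(c["intrinsics"],float); D=np.array(c["dist"],float); T=np.array(c["extrinsics"])
    h,w=d.shape; uv=np.stack(np.meshgrid(np.arange(w),np.arange(h)),-1).reshape(-1,1,2).astype(np.float64)
    n=cv2.undistortPoints(uv,K,D).reshape(h,w,2)
    P=np.dstack([n[...,0]*d,n[...,1]*d,d])@T[:3,:3].T+T[:3,3]
    P[d<=0]=np.nan
    return P
def ray(uv,c,z):
    "world point where pixel's ray meets height z"
    K=np.array(c["intrinsics"],float); D=np.array(c["dist"],float); T=np.array(c["extrinsics"])
    n=cv2.undistortPoints(np.array(uv,float).reshape(-1,1,2),K,D).reshape(-1,2)
    r=np.c_[n,np.ones(len(n))]@T[:3,:3].T
    return T[:3,3]+r*((z-T[2,3])/r[:,2])[:,None]
def red(p):
    q=p.astype(int); return (q[...,0]>120)&(q[...,1]<60)&(q[...,2]<60)
E
python3 - <<'E'
from h import *
for n,win in (("scene",dict(pin=(160,190,190,225),pin2=(105,140,165,205),stand=(155,208,195,250),small=(215,252,220,265),eye=(345,370,218,238),case=(290,415,200,320))),
              ("top",dict(pin=(430,462,290,315),pin2=(475,503,315,340),stand=(415,468,280,325),small=(375,415,262,295),eye=(270,292,255,272),case=(225,355,185,295)))):
    f=np.load(n+"0.npz"); p,d=f["p"],f["d"]; P=world(p,d,f)
    for k,(a,b,e,g) in win.items():
        q=P[e:g,a:b].reshape(-1,3); c=p[e:g,a:b].reshape(-1,3).astype(int); R=red(c)
        zz=q[:,2]
        if k.startswith("pin"):
            m=R; z=zz[m]; top=np.nanpercentile(z,98); m2=m&(zz>top-.006)
            print(n,k,"n",m.sum(),"z",np.nanpercentile(z,[2,98]).round(3),"top mean",q[m2].mean(0).round(4),cv2.minAreaRect((q[m2][:,:2]*1000).astype(np.float32)))
        elif k=="eye":
            hsv=cv2.cvtColor(p[e:g,a:b],cv2.COLOR_RGB2HSV).reshape(-1,3)
            m=(hsv[:,1]>150)&(hsv[:,2]>130)
            print(n,k,m.sum(),np.nanmean(q[m],0).round(4),cv2.minAreaRect((q[m][:,:2]*1000).astype(np.float32)))
        else:
            lo,hi={"stand":(.064,.077),"small":(.03,.08),"case":(.07,.09)}[k]
            m=(~R)&(zz>lo)&(zz<hi)
            print(n,k,m.sum(),"z",np.nanpercentile(zz[m],[5,50,95]).round(3),cv2.minAreaRect((q[m][:,:2]*1000).astype(np.float32)))
t=np.load("scene0.npz")["p"][150:270,90:270]; cv2.imwrite("pics/crop1.png",cv2.resize(t,None,fx=4,fy=4,interpolation=2)[:,:,::-1])
E
```

```text
scene pin n 158 z [0.07  0.129] top mean [ 0.4146 -0.2768  0.1267] ((414.3939514160156, -276.6288146972656), (18.48781394958496, 21.096651077270508), 75.7826156616211)
scene pin2 n 284 z [0.096 0.159] top mean [ 0.3609 -0.3767  0.1567] ((360.18109130859375, -377.430908203125), (26.563053131103516, 27.623506546020508), 84.32364654541016)
scene stand 677 z [0.067 0.071 0.073] ((414.1314697265625, -277.15557861328125), (67.61588287353516, 66.98178100585938), 74.27560424804688)
scene small 590 z [0.034 0.051 0.054] ((469.6620788574219, -170.2380828857422), (47.55842971801758, 50.537261962890625), 79.95719146728516)
scene eye 98 [0.5038 0.0833 0.0787] ((509.45916748046875, 79.83638000488281), (22.959896087646484, 48.38841247558594), 50.858036041259766)
scene case 7943 z [0.075 0.079 0.088] ((550.7484130859375, 69.33635711669922), (199.99041748046875, 183.0568389892578), 70.71704864501953)
top pin n 141 z [0.068 0.13 ] top mean [ 0.4145 -0.2788  0.1266] ((414.34588623046875, -278.4559020996094), (20.03512954711914, 20.365541458129883), 73.4668197631836)
top pin2 n 224 z [-0.001  0.16 ] top mean [ 0.3618 -0.3783  0.1572] ((361.0074768066406, -379.10675048828125), (25.238121032714844, 23.71217918395996), 82.9012680053711)
top stand 642 z [0.065 0.07  0.075] ((414.47857666015625, -279.7134704589844), (65.5030746459961, 64.9991455078125), 74.53607940673828)
top small 430 z [0.042 0.051 0.056] ((470.36065673828125, -171.88473510742188), (48.2570686340332, 47.19971466064453), 81.12523651123047)
top eye 83 [0.5006 0.0853 0.074 ] ((500.7880554199219, 85.19987487792969), (23.09695053100586, 20.941486358642578), 2.775885820388794)
top case 6824 z [0.072 0.078 0.087] ((552.6298217773438, 66.24909210205078), (201.04425048828125, 182.15431213378906), 70.50519561767578)
```

View pics/crop1.png

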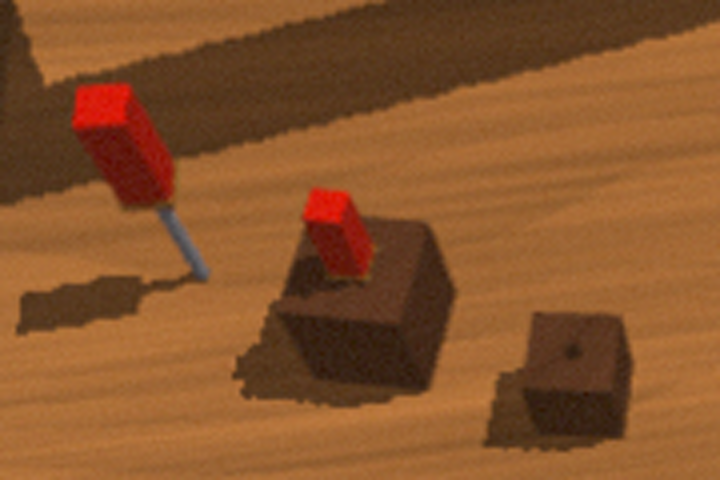

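The crop confirms the choices. The free-standing pin at (121,187) has a 26 mm handle and is the larger one. The 20 mm handle at (174,209) in the 64 mm block is the one needed. The block at (234,243) is smaller (48 mm), so it's a decoy. I'll move above the pin and look with the wrist camera.

```bash
cat >> h.py <<'E'
from scipy.spatial.transform import Rotation as R_
def down(yaw_deg): return (R_.from_euler("z",yaw_deg,degrees=True)*R_.from_euler("x",180,degrees=True)).as_rotvec()
E
python3 - <<'E'
from workcell import ctrl
from h import *
for y in (74.5,-105.5,-15.5):
    print(y,[None if q is None else np.round(q,2) for q in (ctrl.inverse_kinematics(p,down(y)) for p in ([.4145,-.278,.079],[.5,.085,.2]))])
ctrl.move_ptp([.4145,-.278,.20],down(74.5))
s=ctrl.sense(); c=ctrl.camera_params("wrist"); p,d=ctrl.capture("wrist")
print(s["clock"],s["position"].round(4) if hasattr(s["position"],"round") else s["position"],s["force"])
np.savez("w1.npz",p=p,d=d,**{k:np.array(v) for k,v in c.items()}); cv2.imwrite("pics/w1.png",p[:,:,::-1])
P=world(p,d,c); m=red(p)&(P[...,2]>.12); 
n,l,st,ce=cv2.connectedComponentsWithStats(m.astype(np.uint8))
for i in range(1,n):
    if st[i,4]>200:
        q=P[l==i]; print(st[i],ce[i],np.nanmean(q,0).round(4),cv2.minAreaRect((q[:,:2]*1000).astype(np.float32)))
print(np.array(c["extrinsics"]).round(3))
E
```

```text
74.5 [array([-0.72,  0.19, -0.49,  0.89,  0.  ,  1.12]), array([ 0.04,  0.09, -0.32,  1.16,  0.  ,  1.88])]
-105.5 [array([-0.72,  0.19, -0.49,  0.89,  0.  , -2.02]), array([ 0.04,  0.09, -0.32,  1.16,  0.  , -1.26])]
-15.5 [array([-0.72,  0.19, -0.49,  0.89,  0.  ,  2.69]), array([ 0.04,  0.09, -0.32,  1.16,  0.  , -2.83])]
1.375 [ 0.4147 -0.2791  0.2003] [ 0.43742449 -0.32523228  0.49672171]
[ 304  235   32   33 1029] [319.60835763 251.05442177] [ 0.4128 -0.2773  0.1269] ((412.43621826171875, -278.1434326171875), (19.781034469604492, 19.26943016052246), 74.49321746826172)
[260 385  15  21 230] [267.70434783 395.96956522] [ 0.3515 -0.3656  0.1304] ((351.4566955566406, -365.49078369140625), (2.01654314994812, 9.591166496276855), 89.92266845703125)
[[ 0.963 -0.259 -0.071  0.432]
 [-0.269 -0.928 -0.258 -0.213]
 [ 0.001  0.268 -0.963  0.344]
 [ 0.     0.     0.     1.   ]]
```

View pics/w1.png

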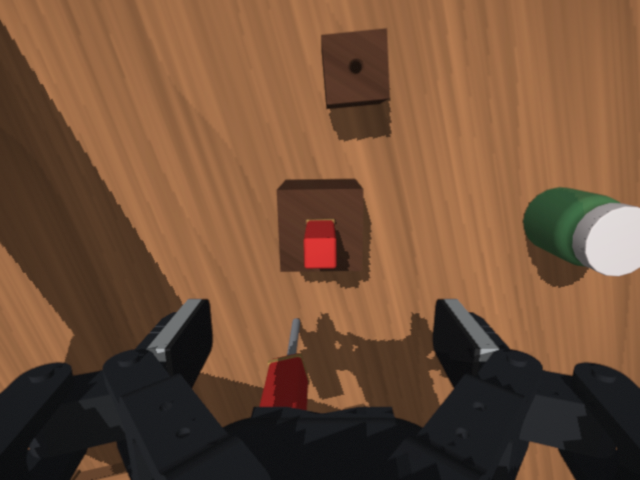

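The wrist view shows the 20 mm handle at (320,251) in the larger block, the small block at (355,66) and the larger pin at (285,385). The pin is at about (0.4135,-0.278), yaw 74.5°. Next: grasp it, lift, and move over the hole.

Run:
```python
from workcell import ctrl
from h import *
ctrl.command_gripper(.06)
print(ctrl.move_straight([.4137,-.278,.081],down(74.5),feed=.12,force_limit=8))
ctrl.command_gripper(.0)
s=ctrl.sense(); print(s["clock"],np.round(s["position"],4),np.round(s["force"],2),s["finger_gap"],s["grip_force"])
if s["finger_gap"]>.015:
    print(ctrl.move_straight([.4137,-.278,.2],feed=.12,force_limit=15))
    s=ctrl.sense(); print(s["clock"],s["force"],s["finger_gap"])
    ctrl.move_ptp([.5005,.0855,.185],down(74.5))
    s=ctrl.sense(); c=ctrl.camera_params("wrist"); p,d=ctrl.capture("wrist")
    print(s["clock"],np.round(s["position"],4),s["force"],s["finger_gap"])
    np.savez("w2.npz",p=p,d=d,pos=s["position"],rot=s["tcp_rot"],**{k:np.array(v) for k,v in c.items()}); cv2.imwrite("pics/w2.png",p[:,:,::-1])
```

```text
False
3.3833 [ 0.4142 -0.2784  0.0817] [-1.11  0.53  2.49] 0.01945467490231052 58.522329926490784
False
4.525 [ 0.22105825 -0.29190475 -1.00499352] 0.01963354064407751
5.925 [0.5006 0.0847 0.1849] [-0.75174832  0.89116319 -1.1149181 ] 0.018881516744876155
```

View pics/w2.png

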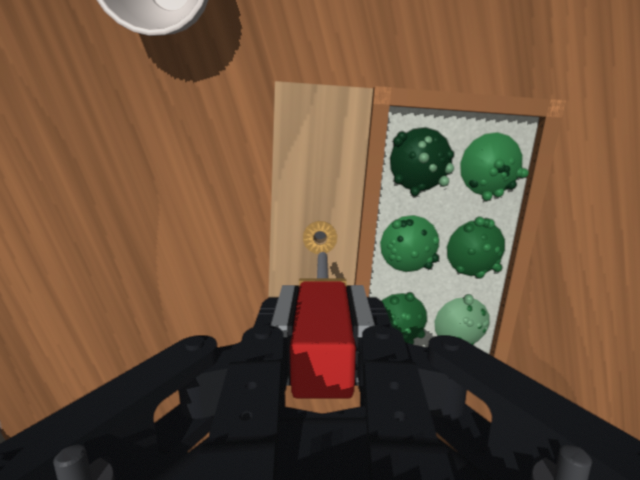

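The wrist view shows the brass eye at (320,237) with the rod tip at (322,254) and the case's green field to the right. Next I'll work out the tip position relative to the hole.

Run:
```python
from h import *
f=np.load("w2.npz"); p,d=f["p"],f["d"]; P=world(p,d,f)
hsv=cv2.cvtColor(p,cv2.COLOR_RGB2HSV)
m=np.zeros(d.shape,np.uint8); w=(slice(215,262),slice(298,345))
print("eye")
mm=((hsv[...,1]>140)&(hsv[...,2]>110))[w]; m[w]=mm
ys,xs=np.nonzero(m); print(len(xs),xs.min(),xs.max(),ys.min(),ys.max(), np.nanmedian(P[m>0][:,2]))
e=cv2.fitEllipse(cv2.convexHull(np.c_[xs,ys].astype(np.float32))); print(e, ray(e[0],f,.075))
# dark hole
g=cv2.cvtColor(p,cv2.COLOR_RGB2GRAY); k=(g[228:246,310:330]<70); yy,xx=np.nonzero(k); u=(xx.mean()+310,yy.mean()+228); print("hole",k.sum(),u,ray(u,f,.075))
# rod: points between case top and handle
T=f["extrinsics"]
k=np.zeros(d.shape,bool); k[240:285,305:345]=1
k&=(P[...,2]>.1)&~red(p)&(hsv[...,1]<100)
for r in range(246,284,3):
    c=np.nonzero(k[r])[0]
    if len(c): print(r,c.min(),c.max(),np.nanmedian(P[r,c],0).round(4))
print("tcp",f["pos"],"tool z",R_.from_rotvec(f["rot"]).apply([0,0,1]).round(4))
cv2.imwrite("pics/w2c.png",cv2.resize(p[210:310,270:370],None,fx=6,fy=6,interpolation=2)[:,:,::-1])
# project nominal tip
K=f["intrinsics"];D=f["dist"]; Ti=np.linalg.inv(T)
for z in (.071,.065,.03):
    q=f["pos"]+R_.from_rotvec(f["rot"]).apply([0,0,z]); 
    print(z,q,cv2.projectPoints(q.reshape(1,3),cv2.Rodrigues(Ti[:3,:3])[0],Ti[:3,3],K,D)[0].ravel())
```

```text
eye
398 305 334 223 251 0.07689219593227326
((319.4839172363281, 237.19236755371094), (29.109739303588867, 30.928424835205078), 92.42227172851562) [[0.49805409 0.08567647 0.075     ]]
hole 15 (np.float64(315.4), np.float64(237.4)) [[0.49522967 0.08630688 0.075     ]]
252 320 324 [0.5004 0.087  0.1166]
255 318 327 [0.5005 0.0866 0.1209]
258 318 327 [0.5006 0.0867 0.1265]
261 318 327 [0.5006 0.0865 0.1316]
264 318 327 [0.5006 0.0868 0.137 ]
267 317 327 [0.5003 0.0866 0.1423]
270 317 327 [0.5003 0.0863 0.1462]
273 317 328 [0.5006 0.0866 0.1512]
276 317 328 [0.5006 0.0866 0.1551]
tcp [0.50063369 0.08472957 0.18493168] tool z [-0.e+00 -5.e-04 -1.e+00]
0.071 [0.50063117 0.08469242 0.11393169] [323.55174276 254.20673257]
0.065 [0.50063138 0.08469556 0.11993169] [323.58488492 257.27637338]
0.03 [0.50063262 0.08471387 0.15493169] [323.81924068 278.9851737 ]
```

View pics/w2c.png

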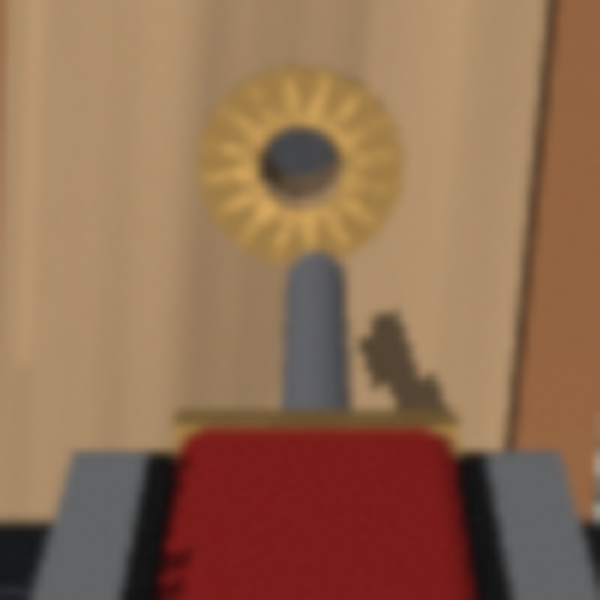

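The crop shows the eye centred at (320.2,237.3) and the rod axis near column 322.5. The rod needs to shift by about (-1.2,+1.5) mm. I'll move down to 8 mm above the mouth and check again.

Run:
```python
from workcell import ctrl
from h import *
s=ctrl.sense(); f=np.load("w2.npz"); 
print(ctrl.move_straight([.4993,.087,.155],down(74.5),feed=.08,force_limit=6))
ctrl.pause(.2)
s=ctrl.sense(); c=ctrl.camera_params("wrist"); p,d=ctrl.capture("wrist")
print(s["clock"],np.round(s["position"],4),s["force"])
np.savez("w3.npz",p=p,d=d,pos=s["position"],rot=s["tcp_rot"],**{k:np.array(v) for k,v in c.items()})
P=world(p,d,c); hsv=cv2.cvtColor(p,cv2.COLOR_RGB2HSV)
k=(P[...,2]>.09)&~red(p)&(hsv[...,1]<100)
for r in range(244,284,4):
    cc=np.nonzero(k[r,305:345])[0]+305
    if len(cc): print(r,cc.min(),cc.max(),np.nanmedian(P[r,cc],0).round(4))
Ti=np.linalg.inv(np.array(c["extrinsics"]))
pr=lambda q:cv2.projectPoints(np.array(q,float).reshape(-1,3),cv2.Rodrigues(Ti[:3,:3])[0],Ti[:3,3],np.array(c["intrinsics"]),np.array(c["dist"]))[0].reshape(-1,2)
a=np.linspace(0,2*np.pi,60)
C=np.array([.4986,.0856,.075]); big=cv2.resize(p[210:310,270:370],None,fx=6,fy=6,interpolation=2)
for rr in (.012,.006):
    q=(pr(C+rr*np.c_[np.cos(a),np.sin(a),0*a])-[270,210]+.5)*6-.5
    cv2.polylines(big,[q.astype(np.int32)],True,(0,0,255),1)
cv2.imwrite("pics/w3c.png",big[:,:,::-1])
```

```text
False
6.7 [0.4999 0.087  0.1556] [ 0.12598684  0.76598106 -0.10571553]
256 318 326 [0.4996 0.0892 0.0945]
260 318 327 [0.4999 0.0888 0.1009]
264 318 327 [0.4999 0.0891 0.1083]
268 317 327 [0.4996 0.089  0.1149]
272 317 328 [0.4999 0.0888 0.1201]
276 317 328 [0.4998 0.0889 0.1259]
```

View pics/w3c.png

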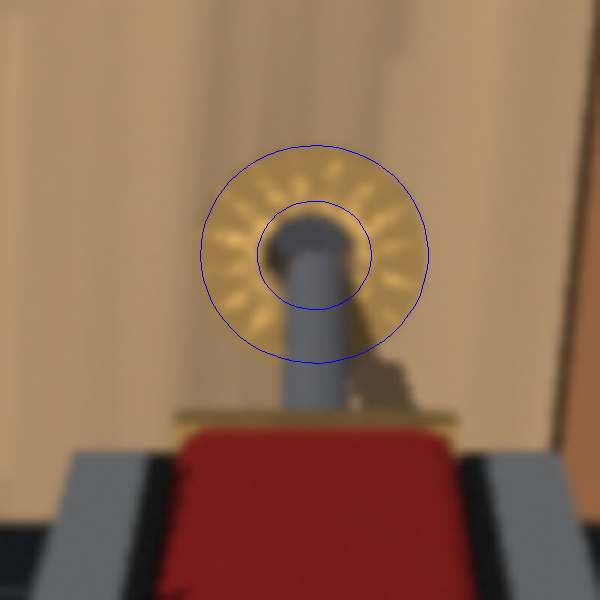

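The overlay shows the hole centred near crop (311,254) and the rod at column 315, about 1 mm too far back. I'll correct by (-0.6,-0.6) mm and feel downward.

Run:
```python
from workcell import ctrl
from h import *
x,y=.4987,.0864
def st(t):
    F=[]; 
    for _ in range(5): s=ctrl.sense(); F.append(s["force"]); ctrl.pause(.02)
    print(t,round(s["clock"],2),np.round(s["position"],4),np.mean(F,0).round(2),np.std(F,0).round(2),"gap",round(s["finger_gap"],4)); return s
ctrl.move_straight([x,y,.155],feed=.03); st("above")
hit=ctrl.move_straight([x,y,.106],feed=.02,force_limit=3); st(hit)
```

```text
above 7.07 [0.4987 0.0864 0.1551] [ 0.   -0.17 -0.59] [0.58 0.7  0.17] gap 0.0194
True 8.81 [0.4986 0.0864 0.1182] [0.27 0.3  2.47] [0.46 0.62 0.61] gap 0.0193
```

Contact came at a tip depth of about 28 mm, which fits the latch plate. Now I'll press in small steps while watching the tray.

```bash
cat >> h.py <<'E'
def tray_out(ctrl):
    c=ctrl.camera_params("scene"); p,d=ctrl.capture("scene"); P=world(p,d,c)
    ex=np.array([.944,-.33]); q=P[...,:2]-[.5517,.0677]; a=q@ex; b=q@[.33,.944]
    m=(np.abs(b)<.08)&(P[...,2]>.035)&(P[...,2]<.075)&(a>.05)
    return np.percentile(a[m],98).round(4),p
E
python3 - <<'E'
from workcell import ctrl
from h import *
x,y=.4987,.0864
def st(t):
    F=[]
    for _ in range(4): s=ctrl.sense(); F.append(s["force"]); ctrl.pause(.02)
    F=np.mean(F,0); a,_=tray_out(ctrl); print(t,round(s["clock"],2),np.round(s["position"],4),F.round(2),"tray edge",a); return F[2],a
_,a0=st("start")
z=.1182-.0045
h=ctrl.move_straight([x,y,z],feed=.015,force_limit=9); f,a=st(h)
while not h and f<10.5 and a-a0<.015 and z>.1182-.0085:
    z-=.0008; h=ctrl.move_straight([x,y,z],feed=.01,force_limit=6); f,a=st(h)
ctrl.pause(.3); st("end")
E
```

```text
start 8.88 [0.4985 0.0864 0.1181] [ 0.6  -0.56  2.77] tray edge 0.1049
False 9.41 [0.4988 0.0864 0.1139] [0.4  0.   4.59] tray edge 0.105
False 9.78 [0.4987 0.0864 0.1128] [-0.03  0.17  3.8 ] tray edge 0.1365
end 10.19 [0.4987 0.0864 0.1129] [ 0.45 -0.01  3.87] tray edge 0.1525
```

The tray has sprung out by about 48 mm. I'll withdraw the pin and go above the stand to look.

Run:
```python
from workcell import ctrl
from h import *
ctrl.move_straight([.4987,.0864,.2],feed=.1,force_limit=10)
print(tray_out(ctrl)[0])
ctrl.move_ptp([.4137,-.278,.195],down(74.5)); 
s=ctrl.sense(); c=ctrl.camera_params("wrist"); p,d=ctrl.capture("wrist")
print(s["clock"],np.round(s["position"],4),s["finger_gap"])
np.savez("w4.npz",p=p,d=d,pos=s["position"],**{k:np.array(v) for k,v in c.items()})
P=world(p,d,c); g=cv2.cvtColor(p,cv2.COLOR_RGB2GRAY)
m=(P[...,2]>.064)&(P[...,2]<.076)&(np.hypot(P[...,0]-.4145,P[...,1]+.278)<.055)
r=cv2.minAreaRect((P[m][:,:2]*1000).astype(np.float32)); print("stand top",m.sum(),r)
hsv=cv2.cvtColor(p,cv2.COLOR_RGB2HSV)
k=(P[...,2]>.105)&~red(p)&(hsv[...,1]<100)
for rr in range(250,284,4):
    cc=np.nonzero(k[rr,305:345])[0]+305
    if len(cc): print(rr,cc.min(),cc.max(),np.nanmedian(P[rr,cc],0).round(4))
Ti=np.linalg.inv(np.array(c["extrinsics"]))
a=np.linspace(0,2*np.pi,60); C=np.array([.4137,-.278,.07])
big=cv2.resize(p[190:310,260:380],None,fx=5,fy=5,interpolation=2)
for R0 in (.006,.008):
    q=cv2.projectPoints(C+R0*np.c_[np.cos(a),np.sin(a),0*a],cv2.Rodrigues(Ti[:3,:3])[0],Ti[:3,3],np.array(c["intrinsics"]),np.array(c["dist"]))[0].reshape(-1,2)
    cv2.polylines(big,[((q-[260,190]+.5)*5).astype(np.int32)],True,(0,0,255),1)
cv2.imwrite("pics/w4c.png",big[:,:,::-1])
```

```text
0.1542
12.7333 [ 0.414  -0.2772  0.1949] 0.019083286685094875
stand top 6865 ((412.6254577636719, -278.56866455078125), (64.47687530517578, 64.15579986572266), 75.25517272949219)
254 319 326 [ 0.414  -0.2752  0.1288]
258 318 327 [ 0.414  -0.2752  0.137 ]
262 318 327 [ 0.414  -0.2752  0.1437]
266 318 327 [ 0.4139 -0.2751  0.1508]
270 317 327 [ 0.4136 -0.2753  0.1565]
274 317 328 [ 0.4139 -0.2755  0.1626]
278 317 327 [ 0.4156 -0.268   0.1874]
```

View pics/w4c.png

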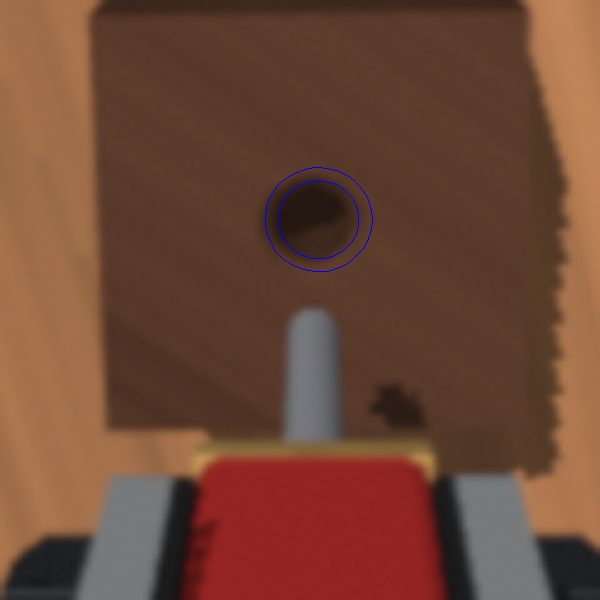

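The crop shows the stand hole at (312,218), about 1 mm to the left of the drawn guess, so H is about (0.4127,-0.278). Next I'll insert with force guarding, release and retreat.

Run:
```python
from workcell import ctrl
from h import *
x,y=.4130,-.2778
def st(t):
    s=ctrl.sense(); print(t,round(s["clock"],2),np.round(s["position"],4),np.round(s["force"],2),round(s["finger_gap"],4)); return s
h=ctrl.move_straight([x,y,.15],down(74.5),feed=.08,force_limit=6); st(h)
h=ctrl.move_straight([x,y,.125],feed=.03,force_limit=5); st(h)
if not h:
    h=ctrl.move_straight([x,y,.086],feed=.06,force_limit=6); st(h)
    if not h:
        h=ctrl.move_straight([x,y,.077],feed=.015,force_limit=4); s=st(h)
        if s["position"][2]<.085:
            ctrl.command_gripper(.05); ctrl.pause(.2); st("open")
            ctrl.move_straight([x,y,.2],feed=.12,force_limit=10)
            s=st("up"); c=ctrl.camera_params("wrist"); p,d=ctrl.capture("wrist"); P=world(p,d,c)
            m=red(p)&(P[...,2]>.12)&(np.hypot(P[...,0]-.413,P[...,1]+.278)<.03); q=P[m]
            print(m.sum(),np.nanmean(q,0).round(4),cv2.minAreaRect((q[:,:2]*1000).astype(np.float32)))
            ctrl.move_ptp([.30,-.45,.30],down(60))
            a,p=tray_out(ctrl); print("tray",a); cv2.imwrite("pics/end.png",p[:,:,::-1])
```

```text
False 13.5 [ 0.4132 -0.2779  0.1501] [ 0.08 -0.17 -0.3 ] 0.0191
False 14.48 [ 0.4132 -0.2779  0.1252] [-0.21 -0.32 -0.65] 0.0192
False 15.28 [ 0.4131 -0.2779  0.086 ] [-0.09 -0.05 -1.01] 0.0196
True 15.7 [ 0.4134 -0.2781  0.0817] [-0.24  0.23  3.95] 0.0194
open 16.3 [ 0.4126 -0.2774  0.0807] [0.74 0.59 0.31] 0.05
up 17.44 [ 0.4125 -0.2773  0.1991] [-0.19 -0.54 -0.56] 0.0504
1045 [ 0.4128 -0.2775  0.1269] ((412.5295715332031, -278.4332580566406), (20.078811645507812, 19.17690086364746), 74.49561309814453)
tray 0.1542
```

View pics/end.png

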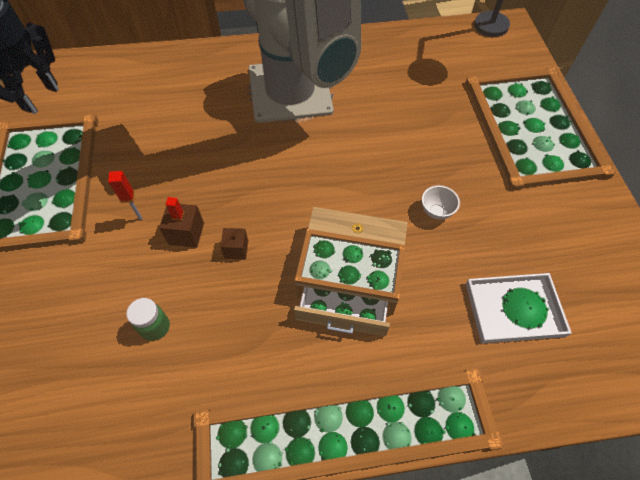

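The final view shows the tray sprung out at (342,308), the pin home in its stand at (174,209), and everything else where it was.

```bash
python3 -c "
from workcell import ctrl
print(ctrl.sign_off())"
```

```text
the job is handed in; nothing more can be done
None
```

I handed the job in: the tray is sprung out about 49 mm, measured pressing force stayed under about 5 N, and the pin is upright, fully home and released in its stand, with nothing else visibly moved.

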